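# Rest the washed gear coupling on the sloping drip stand

### The arm

A 6-joint arm with a two-finger parallel gripper is mounted at the origin on the work surface. World frame = base frame: x ahead of the robot, y to its left, z up, the work surface at z = 0. Lengths are in m, angles in rad, forces in N, time in s.
With the tool pointing down it reaches from about 0.425 to 0.95 m from the base axis. Payload 14.7 kg.
Tool frame: the origin (TCP) lies on the centre line of the jaws, within the pads' length; the fingertips stand 25 mm ahead of it and the grasp point (between the pads) lies 6 mm ahead of it; z points along the fingers, y is the line along which they close (so a half turn about z gives the same grasp; the last joint's range is limited). The gripper opens to 85 mm and grips with 20 to 120 N. Pads are 22 mm wide; open, the fingers measure 114 mm over their backs; the gripper's body (76 mm by 85 mm) begins 54 mm behind the grasp point. The pads swing forward as they close: fully open they stand 13 mm farther back than shut.
Start: joints at [-1.355, 0.48, 1.596, -0, 1.065, -0.047], TCP at [0.169, -0.628, 0.235] pointing down, gripper open.
Joint ranges: [-2.75, 2.75], [-0.82, 2.05], [0.23, 2.67], [-1.56, 4.7], [0.09, 2.69], [-2.92, 2.92]. Speed limits (rad/s): [1.89, 1.89, 2.39, 3.01, 3.01, 3.01].

### API

Orientations are given as a 3x3 rotation matrix whose columns are the frame's x, y, z axes.
In Python, from workcell import sensors, capture, camera_params, robot gives the robot as it stands.
- The arm moves only by the tool carry_out, never from a script. Its argument "steps" is a list of rows, each an object with "gripper": the opening in per cent of the stroke, from 0 (shut) to 100 (fully open); "linear": the shift along the tool's x, y, z in mm, a list of three; "twist": the turn about the tool's z in rad. In form: [{"gripper": gripper, "linear": [tx, ty, tz], "twist": twist}, ...]. A call has exactly 8 rows; each row shifts and turns the commanded pose from where the row before left it, along the tool's axes as they then stand; what a row does not reach is not made up. A row lasts 1/12 s, in which the tool goes at most 41.7 mm and 7.16 degrees, less where a joint would pass 70% of its speed; a pose out of reach is approached as far as the arm can. A call with a gripper value outside its range is refused whole. The fingers move at their own pace and stop on an object; "force" is the grip in N (left out, the last holds). Time passes only in rows, so rows that do not move let the fingers close, or fill a call up. It gives the time, the measured TCP pose, the force, the opening and the grip force at its end, in the units of the state.
- sensors.get_state(): the state, without advancing time (a new reading comes with each control period).
- capture(name): name is "scene" or "top" or "wrist"; returns (picture, depth): 400x640x3 uint8, red, green, blue; 400x640 float32, m along the optical axis (not along the pixel's ray), 0 where there is no reading.
- camera_params(name): a dict with "vfov" (degrees; the focal length in pixels is half the picture's height over the tangent of half this angle, whatever the lens; pixels are square), "cx", "cy" (the principal point, pixels), "T" (4x4, takes a point from camera to world coordinates); the wrist camera has in their place "mount" (4x4, takes a point from camera to tool coordinates, whose origin is the TCP and whose axes are the flange's). Camera axes: x right, y down, z forward; pixel columns grow to the right and rows downward; lengths in m; the calibration is good to about 2 mm. A picture is of the moment at which its call begins: read the wrist's pose just before it. camera_params takes no time and is no camera call.
- robot.close_job(): hands the job in; it is judged then, once.
The state is a dict: "clock": time; "joints": joint angles; "qvel": joint speeds; "joint_efforts": joint torques, N m; "tool_pos": TCP position; "orientation": TCP orientation; "ft_force": force on the tool from outside, world axes, zero at the start; "ft_torque": the same for the moment, N m; "gripper_width": finger opening in m; "finger_force": force on a finger pad.
Only numpy, scipy, OpenCV 4.12 (cv2) and the standard library are available. Lean on these libraries where they do the work, as an engineer would, in place of code of your own. Each camera call takes 0.05 s, during which the arm holds its last target. There are 200 camera calls.

### The job

Put the washed steel gear coupling on the little drip stand to dry: hub side up, lying flat on the two sloping wires with its rim resting against both upturned wire ends. The stand's head may be at any height, so feel for the wires, and set the coupling down gently: do not let it drop or slam it into the stand. Leave the canister, the blue ring and the brushes where they are.

Things in the scene. Friction and masses are not known exactly. Their poses are not given: they have to be found in the camera images.
- coupling: steel gear coupling, about 220 g (varies by a third): a round disc 50 mm across and 14 mm thick with a smooth cylindrical rim, and on top of it a darker hub 26 mm across and 10 mm high (24 mm overall). Lies flat on the mat, hub up. Origin: centre of its underside; z points up through the hub
- stand: drip stand, fixed: dark steel foot 90 (x) x 80 (y) x 12 mm; origin: centre of the foot's underside, z up. Post on the origin: tube 18 mm wide to 87 mm high, clamp collar 26 mm wide at its top with a thumbscrew out to 32 mm at +x, then a 12 mm rod carrying the head (see seat_low). Seated, the coupling's origin lies straight above this origin and its z axis leans 30 degrees to the stand's -x
- seat_low (a point): point 125 mm above the stand's origin: where the underside centre of the seated coupling lies if the head is at its lowest. The head is clamped at random 0 to 40 mm higher than that (straight up); this height is not measured, feel or see it. The clamp does not yield under 100 N. The wires' high ends stand 18 mm higher than the seat point, 30 mm towards +x
- seat_high (a point): point 165 mm above the stand's origin: the same for the head at its highest. The head: two parallel white wires 6 mm thick, 12 mm either side of the stand's x-z plane (30 mm over both), 60 mm long, sloping 30 degrees down to the stand's -x. Both low ends turn up square to the slope, 14 mm above the wires' top, and stop the rim. Outside the wires is free for fingertips
- canister: closed aluminium canister with dark screw lid, 64 mm across, 100 mm high, loose; origin: centre of its underside. Leave alone
- ring: blue silicone ring lying flat, 72 mm outside, 56 mm inside, 6 mm thick, loose; origin: centre of its underside. Leave alone
- brush_a: small green plastic brush lying along its x axis, 120 mm long, 18 mm wide, 20 mm high at the bristles (+x end), loose; origin: middle of its underside. Leave alone
- brush_b: the same brush in orange. Leave alone
- blender_base: black blender base, fixed, 170 x 170 mm and 178 mm high, a dial on its +y face; origin: centre of its underside. An obstacle only
Not all that is in view belongs to the job. What is shaped like the stand but purple or red is not meant.

How it is judged:
On the way, in this order (a step that is already met when the one before it is completed fails the run):
1. the coupling is lifted clear of the mat in the fingers (height (world z) of coupling above 0.06 m and contact force between coupling and the fingers above 1 N and contact force between coupling and stand below 0.05 N), for 0.2 s.
2. the coupling, still held, is tilted and touches the stand (angle between coupling's own z axis and vertical between 0.3 and 0.75 rad and contact force between coupling and the fingers above 0.5 N and contact force between coupling and stand above 0.3 N), for 0.05 s.
At the end, for the whole second after the job is handed in: The coupling lies hub up on the wires, centre of its underside within 5 mm in the stand's x and y of the point above the stand's origin, leaning 26 to 34 degrees, carried by the stand, at rest, released. Canister, ring and brushes within 20 mm of where they were (x of coupling in the frame of stand between -0.005 and 0.005 m and y of coupling in the frame of stand between -0.005 and 0.005 m and angle between coupling's own z axis and vertical between 0.45 and 0.6 rad and z of coupling in the frame of stand above 0.118 m and contact force between coupling and stand above 0.4 N and linear speed of coupling below 0.01 m/s and angular speed of coupling below 0.1 rad/s and contact force between coupling and the fingers below 0.02 N); the robot touches nothing.
It fails at once if the coupling was let drop (falls faster than 0.35 m/s out of the fingers) (linear speed of coupling above 0.35 m/s and contact force between coupling and the fingers below 0.01 N and height (world z) of coupling above 0.02 m).
It fails at once if the coupling was pressed or slammed on the stand with more than 50 N (contact force between coupling and stand above 50 N).
It fails at once if the canister, the ring or a brush was moved more than 20 mm (distance of any of canister, ring, brush_a, brush_b from where it was at the start of the episode above 0.02 m).
It also fails if it takes over 51 s, if anything falls off the work surface, if the arm or the gripper's body presses on something with over 40 N, if the wrist force passes 120 N, or if a joint passes its speed limit or range.

## Working session

There is one attempt and no reset: what is moved stays moved. The work goes in short steps, Python scripts to look and compute and a tool call to move; the robot and the scene stay as the last step left them, time stands still between calls to the robot, and variables do not carry over. Pictures are saved under pics/ and viewed, at most 10 in all, crops included, and the job is handed in when it is done.

Besides the shell and the picture viewer there is one more tool, called after ">>>" by a JSON object that holds its "api" and its "payload". carry_out: Moves the arm, as the interface text tells. Its arguments: {"type":"object","properties":{"steps":{"type":"array","items":{"type":"object","properties":{"gripper":{"type":"number"},"linear":{"type":"array","items":{"type":"number"}},"twist":{"type":"number"}}}},"force":{"type":"number"}},"required":["steps"]}

```bash
mkdir -p pics; cat > h.py <<'E'
import numpy as np, cv2
from workcell import sensors, capture, camera_params, robot
def K(p): 
    return 200/np.tan(np.radians(p["vfov"])/2)
def T(name,st=None):
    p=camera_params(name)
    if "T" in p: return p,np.array(p["T"])
    st=st or sensors.get_state(); M=np.eye(4); M[:3,:3]=st["orientation"]; M[:3,3]=st["tool_pos"]
    return p,M@np.array(p["mount"])
def cloud(name,d,st=None):
    p,M=T(name,st); f=K(p); v,u=np.mgrid[0:400,0:640]
    P=np.stack([(u-p["cx"])/f*d,(v-p["cy"])/f*d,d],-1)
    return P@M[:3,:3].T+M[:3,3]
def shot(name):
    st=sensors.get_state(); im,d=capture(name); np.savez(f"{name}.npz",im=im,d=d,W=cloud(name,d,st)); return im,d
E
python3 - <<'E'
from h import *
print(sensors.get_state())
a=[]
for n in("scene","top"):
    im,d=shot(n); cv2.imwrite(f"pics/{n}.png",im[...,::-1]); p=camera_params(n); print(n,p)
E
```

```text
{'clock': 0.0, 'joints': array([-1.35462971e+00,  4.80837139e-01,  1.59688532e+00, -1.60367293e-05,
        1.06508712e+00, -4.65946284e-02]), 'qvel': array([ 1.14623735e-03,  5.16273858e-04, -3.71480690e-05,  6.13766795e-04,
       -4.02976649e-04, -9.30005266e-04]), 'joint_efforts': array([ 9.92814385e-04, -9.50627661e+01, -4.30183554e+01, -1.10476321e-04,
        1.17931727e-02, -5.00002898e-05]), 'tool_pos': array([ 0.16876636, -0.62728171,  0.23456468]), 'orientation': array([[ 9.65674419e-01,  2.59755349e-01, -2.74718160e-04],
       [ 2.59755491e-01, -9.65673692e-01,  1.18559691e-03],
       [ 4.26770391e-05, -1.21626016e-03, -9.99999259e-01]]), 'ft_force': array([-0.69859337, -0.26759625,  0.29067117]), 'ft_torque': array([-0.02476641,  0.01331806,  0.00943607]), 'finger_force': 0.0, 'gripper_width': 0.08517096272948495}
scene {'vfov': 57.90426234585954, 'cx': 320.6822994038247, 'cy': 204.6993071518538, 'T': array([[ 0.86734863,  0.33251502, -0.37032435,  0.90672461],
       [ 0.4976902 , -0.58438326,  0.64093734, -0.66045907],
       [-0.00329006, -0.74022292, -0.67235348,  0.77129523],
       [ 0.        ,  0.        ,  0.        ,  1.        ]])}
top {'vfov': 56.84641168627024, 'cx': 313.49774061238384, 'cy': 199.42374622885558, 'T': array([[ 0.01632244, -0.99578827,  0.09021812,  0.4092651 ],
       [-0.99983139, -0.01549618,  0.00985141, -0.02712072],
       [-0.00841188, -0.0903637 , -0.99587331,  1.34113194],
       [ 0.        ,  0.        ,  0.        ,  1.        ]])}
```

View pics/scene.png

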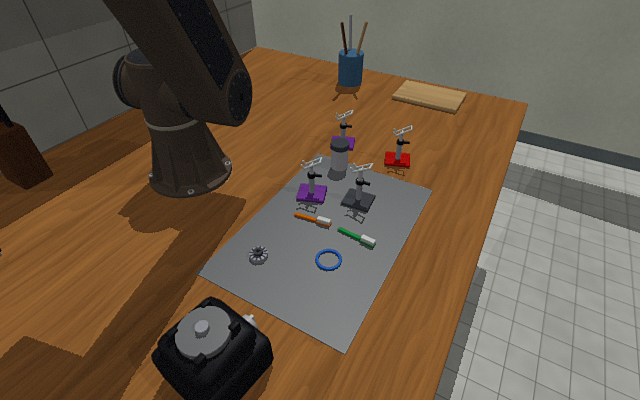

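View pics/top.png

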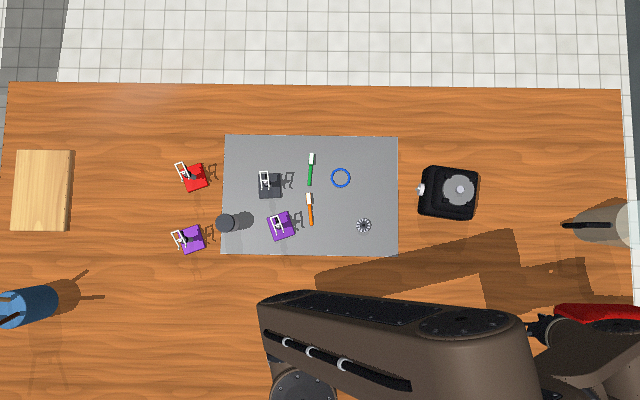

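Scene: coupling at (258,255), with the dark stand at (359,200). Purple stands are at (311,193) and (343,142), and a red one is at (397,160). Top: coupling at (364,225), dark stand at (269,183). The stand look-alikes are purple or red, so I choose the dark one. Nothing else looks like the coupling; the blue ring at top (341,178) is the only other round part nearby. Next I measure both and make one close crop.

```bash
python3 - <<'E'
from h import *
z=np.load("top.npz"); W=z["W"]; im=z["im"]
s=np.load("scene.npz"); V=s["W"]
def roi(W,c,r): return W[c[1]-r:c[1]+r+1,c[0]-r:c[0]+r+1].reshape(-1,3)
for nm,A,c,r,lo in(("coup top",W,(364,225),12,.007),("coup scene",V,(258,255),16,.007)):
    P=roi(A,c,r); Q=P[(P[:,2]>lo)&(P[:,2]<.05)]; print(nm,len(Q),(Q.min(0)+Q.max(0))/2,Q.mean(0),Q[:,2].max())
for nm,A,c,r in(("stand top",W,(269,183),20),("stand scene",V,(359,190),32)):
    P=roi(A,c,r)
    for lo,hi in((.008,.018),(.03,.085),(.09,.2)):
        Q=P[(P[:,2]>lo)&(P[:,2]<hi)]
        if len(Q)<3: print(nm,lo,len(Q));continue
        rect=cv2.minAreaRect((Q[:,:2]*1000).astype(np.float32)); print(nm,lo,len(Q),rect,Q[:,2].max())
a=cv2.resize(im[140:270,200:400][...,::-1],(800,520),interpolation=cv2.INTER_CUBIC)
b=cv2.resize(s["im"][130:280,230:430][...,::-1],(800,600),interpolation=cv2.INTER_CUBIC)
cv2.imwrite("pics/b.png",b)
E
```

```text
coup top 186 [ 0.44092365 -0.19710878  0.01851151] [ 0.44021575 -0.19203884  0.01764799] 0.02996943713055744
coup scene 257 [ 0.44031494 -0.18328666  0.01844788] [ 0.44389349 -0.19766119  0.01906686] 0.02988284840389499
stand top 0.008 403 ((584.992431640625, 154.20384216308594), (136.76731872558594, 141.96826171875), 88.6576156616211) 0.01793482559187165
stand top 0.03 7 ((579.818115234375, 143.13890075683594), (15.903060913085938, 27.79649543762207), 84.34326934814453) 0.0848283578699105
stand top 0.09 106 ((580.0232543945312, 148.45608520507812), (60.99909591674805, 30.094696044921875), 5.3585920333862305) 0.15389404029243958
stand scene 0.008 528 ((562.0675048828125, 206.80203247070312), (215.00430297851562, 348.5927734375), 25.372568130493164) 0.017945546482849517
stand scene 0.03 188 ((519.1091918945312, 211.82005310058594), (53.12099075317383, 222.6152801513672), 51.13833236694336) 0.08488264460546213
stand scene 0.09 159 ((578.876953125, 144.67636108398438), (60.5998649597168, 32.442630767822266), 3.39034104347229) 0.15555435564705644
```

View pics/b.png

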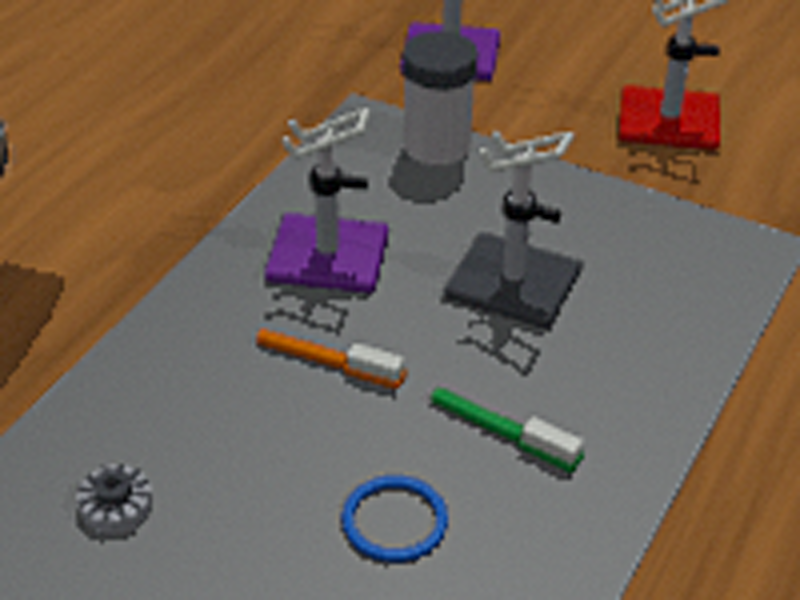

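The crop shows the coupling hub up at crop (112,500), alone. The dark stand's foot is at (515,280), with its upturned ends at left (-x) and high ends and thumbscrew at right (+x). I'll move the wrist camera over the coupling.

```bash
python3 - <<'E'
from h import *
p=camera_params("wrist"); print(p)
for n in("top","scene"):
    W=np.load(n+".npz")["W"]; m=(abs(W[...,0]-.5)<.05)&(abs(W[...,1]+.1)<.05); print("mat",np.median(W[m][:,2]))
    m=(W[...,2]>.06)&(W[...,2]<.22)&(W[...,0]>.35)&(W[...,0]<.7)&(W[...,1]<-.3)&(W[...,1]>-.6); print("blender",W[m].min(0),W[m].max(0))
E
```

```text
{'vfov': 67.56105016945334, 'cx': 323.66872265286815, 'cy': 197.81062491756725, 'mount': array([[ 3.96305566e-04, -9.65190290e-01, -2.61548364e-01,
         6.63354418e-02],
       [ 9.99999915e-01,  3.53318208e-04,  2.11380518e-04,
        -8.24076398e-05],
       [-1.11612624e-04, -2.61548426e-01,  9.65190348e-01,
        -1.38668305e-01],
       [ 0.00000000e+00,  0.00000000e+00,  0.00000000e+00,
         1.00000000e+00]])}
mat 0.002432522559642658
blender [ 0.46161136 -0.56768961  0.06007212] [ 0.64698566 -0.37117988  0.18421449]
mat 0.0035678829620854335
blender [ 0.46523062 -0.56883909  0.06000645] [ 0.64878296 -0.37351795  0.18086866]
```

>>> {"api": "carry_out", "payload": {"steps": [{"linear":[28,-26,0],"twist":0.1,"gripper":100},{"linear":[28,-26,0],"twist":0.09,"gripper":100},{"linear":[20,-32,0],"gripper":100},{"linear":[20,-32,0],"gripper":100},{"linear":[20,-32,0],"gripper":100},{"linear":[20,-32,0],"gripper":100},{"linear":[20,-32,0],"gripper":100},{"linear":[20,-32,0],"gripper":100}]}}

```text
schema error: expected keys gripper, linear, twist
```

>>> {"api": "carry_out", "payload": {"steps": [{"linear":[28,-26,0],"twist":0.1,"gripper":100},{"linear":[28,-26,0],"twist":0.09,"gripper":100},{"linear":[22,-33,0],"twist":0,"gripper":100},{"linear":[22,-33,0],"twist":0,"gripper":100},{"linear":[22,-33,0],"twist":0,"gripper":100},{"linear":[22,-33,0],"twist":0,"gripper":100},{"linear":[22,-33,0],"twist":0,"gripper":100},{"linear":[22,-33,0],"twist":0,"gripper":100}]}}

```text
clock: 0.77
tool_pos: [0.3302, -0.3562, 0.2351]
orientation: [[0.997, 0.072, -0.0], [0.072, -0.997, 0.0], [-0.0, -0.0, -1.0]]
ft_force: [1.4, 0.2, -0.2]
gripper_width: 0.085
finger_force: 0.0
```

>>> {"api": "carry_out", "payload": {"steps": [{"linear":[23,-34,0],"twist":0,"gripper":100},{"linear":[23,-34,0],"twist":0,"gripper":100},{"linear":[23,-34,0],"twist":0,"gripper":100},{"linear":[23,-34,0],"twist":0,"gripper":100},{"linear":[20,-30,0],"twist":0,"gripper":100},{"linear":[0,0,0],"twist":0,"gripper":100},{"linear":[0,0,0],"twist":0,"gripper":100},{"linear":[0,0,0],"twist":0,"gripper":100}]}}

```text
clock: 1.43
tool_pos: [0.4293, -0.1842, 0.2351]
orientation: [[0.997, 0.074, -0.0], [0.074, -0.997, -0.0], [-0.0, 0.0, -1.0]]
ft_force: [-0.5, 0.3, 0.6]
gripper_width: 0.0851
finger_force: 0.0
```

```bash
python3 - <<'E'
from h import *
st=sensors.get_state(); print(st["clock"],st["tool_pos"],st["orientation"])
im,d=shot("wrist"); W=np.load("wrist.npz")["W"]
cv2.imwrite("pics/w1.png",im[...,::-1])
m=(W[...,2]>.008)&(W[...,2]<.035)&(abs(W[...,0]-.44)<.05)&(abs(W[...,1]+.193)<.05)&(d>0)
Q=W[m]; print(len(Q),Q[:,2].max())
for lo,hi in((.008,.02),(.013,.02),(.022,.035)):
    R=Q[(Q[:,2]>lo)&(Q[:,2]<hi)]
    print(lo,cv2.minEnclosingCircle((R[:,:2]*1000).astype(np.float32)),R.mean(0))
print("mat",np.median(W[(abs(W[...,2])<.008)&(d>0)][:,2]))
E
```

```text
1.4333 [ 0.42934381 -0.18421457  0.23508098] [[ 9.97264237e-01  7.39180618e-02 -4.01212987e-04]
 [ 7.39180488e-02 -9.97264318e-01 -4.70930581e-05]
 [-4.03596423e-04  1.73073415e-05 -9.99999918e-01]]
1340 0.029803736866076125
0.008 ((442.1119384765625, -192.1224822998047), 24.92453956604004) [ 0.44337111 -0.19170101  0.01727367]
0.013 ((442.1119384765625, -192.1224822998047), 24.92453956604004) [ 0.44315696 -0.19171392  0.0173542 ]
0.022 ((442.0069580078125, -192.17698669433594), 12.869729042053223) [ 0.44237887 -0.1919606   0.02693332]
mat 0.0018100405961192223
```

>>> {"api": "carry_out", "payload": {"steps": [{"linear":[17.5,-32,-8],"twist":0,"gripper":100},{"linear":[17.5,-32,-8],"twist":0,"gripper":100},{"linear":[17.5,-32,-8],"twist":0,"gripper":100},{"linear":[17.5,-32,-8],"twist":0,"gripper":100},{"linear":[17.5,-32,-8],"twist":0,"gripper":100},{"linear":[17.5,-32,-8],"twist":0,"gripper":100},{"linear":[17.5,-32,-8],"twist":0,"gripper":100},{"linear":[17.5,-32,-8],"twist":0,"gripper":100}]}}

```text
clock: 2.15
tool_pos: [0.551, 0.0813, 0.2996]
orientation: [[0.998, 0.07, -0.0], [0.07, -0.998, -0.0], [-0.0, 0.0, -1.0]]
ft_force: [1.3, -0.3, 0.4]
gripper_width: 0.0855
finger_force: 0.0
```

>>> {"api": "carry_out", "payload": {"steps": [{"linear":[17.5,-32,0],"twist":0,"gripper":100},{"linear":[17.5,-32,0],"twist":0,"gripper":100},{"linear":[0,0,0],"twist":0,"gripper":100},{"linear":[0,0,0],"twist":0,"gripper":100},{"linear":[0,0,0],"twist":0,"gripper":100},{"linear":[0,0,0],"twist":0,"gripper":100},{"linear":[0,0,0],"twist":0,"gripper":100},{"linear":[0,0,0],"twist":0,"gripper":100}]}}

```text
clock: 2.82
tool_pos: [0.5806, 0.1464, 0.2994]
orientation: [[0.997, 0.071, 0.0], [0.071, -0.997, -0.0], [0.0, 0.0, -1.0]]
ft_force: [0.1, 0.2, -0.7]
gripper_width: 0.085
finger_force: 0.0
```

```bash
python3 - <<'E'
from h import *
st=sensors.get_state(); print(st["clock"],st["tool_pos"])
im,d=shot("wrist"); W=np.load("wrist.npz")["W"]
cv2.imwrite("pics/w2.png",im[...,::-1])
near=(d>0)&(abs(W[...,0]-.58)<.09)&(abs(W[...,1]-.147)<.09)
for lo,hi in((.011,.0185),(.105,.2)):
    Q=W[near&(W[...,2]>lo)&(W[...,2]<hi)]; print(lo,len(Q),cv2.minAreaRect((Q[:,:2]*1000).astype(np.float32)),Q[:,2].min(),Q[:,2].max())
# wires: fit
Q=W[near&(W[...,2]>.1)&(W[...,2]<.2)]
r=cv2.minAreaRect((Q[:,:2]*1000).astype(np.float32)); c=np.array(r[0])/1000
b=cv2.boxPoints(r); e=max([b[1]-b[0],b[2]-b[1]],key=np.linalg.norm); e=e/np.linalg.norm(e); e*=np.sign(e[0]); n=np.array([-e[1],e[0]])
s=(Q[:,:2]-c)@e*1000; t=(Q[:,:2]-c)@n*1000
print("yaw",np.degrees(np.arctan2(e[1],e[0])))
for k in range(-34,35,4):
    m=(s>=k)&(s<k+4)
    for sg in(-1,1):
        q=m&(t*sg>7)
        if q.any(): print(k,sg,q.sum(),"t",t[q].mean().round(1),"z",(Q[q,2].max()*1000).round(1),(np.median(Q[q,2])*1000).round(1))
E
```

```text
2.8167 [0.5806265  0.14639138 0.29938332]
0.011 2351 ((579.749755859375, 148.3208465576172), (88.07422637939453, 79.88371276855469), 4.126002788543701) 0.011024804620745732 0.017407246332516613
0.105 936 ((580.57958984375, 148.28578186035156), (61.90788650512695, 30.009702682495117), 4.209408760070801) 0.10505198357898715 0.15419628216257952
yaw 4.2094097
-34 -1 4 t -12.3 z 135.4 134.2
-34 1 3 t 12.4 z 135.6 134.3
-30 -1 23 t -12.1 z 136.5 134.8
-30 1 21 t 11.7 z 136.4 134.6
-26 -1 28 t -11.8 z 133.0 129.7
-26 1 25 t 11.8 z 133.7 129.6
-22 -1 17 t -11.9 z 127.0 124.9
-22 1 20 t 12.0 z 127.2 125.6
-18 -1 14 t -12.0 z 128.3 127.1
-18 1 15 t 11.8 z 128.8 126.9
-14 -1 15 t -11.8 z 131.0 129.0
-14 1 16 t 11.9 z 131.7 128.8
-10 -1 17 t -12.0 z 133.4 131.5
-10 1 18 t 12.0 z 133.1 131.5
-6 -1 19 t -12.0 z 135.0 133.3
-6 1 18 t 11.9 z 134.9 133.6
-2 -1 26 t -11.2 z 138.3 135.9
-2 1 28 t 10.9 z 138.7 135.4
2 -1 24 t -11.0 z 140.6 138.0
2 1 24 t 11.0 z 139.8 138.1
6 -1 23 t -11.9 z 143.0 141.0
6 1 21 t 11.6 z 142.7 140.7
10 -1 19 t -11.6 z 145.8 142.5
10 1 18 t 12.3 z 145.0 143.0
14 -1 23 t -11.7 z 148.0 145.7
14 1 22 t 12.1 z 147.5 145.4
18 -1 24 t -11.5 z 149.6 147.8
18 1 21 t 11.9 z 149.5 147.1
22 -1 23 t -11.5 z 152.1 149.9
22 1 23 t 11.5 z 152.1 150.2
26 -1 38 t -10.9 z 153.3 151.8
26 1 35 t 10.9 z 154.2 151.7
30 -1 9 t -10.0 z 151.6 149.4
30 1 10 t 9.8 z 151.7 150.3
```

View pics/w2.png

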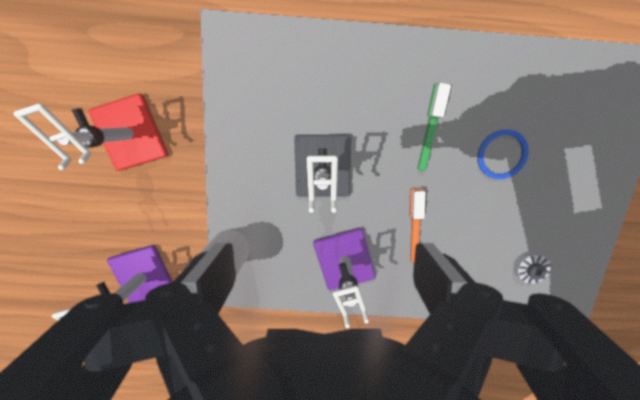

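The picture shows the dark stand centred at (322,170), with its upturned tips pointing down (tool -x). It fits the foot centre (0.5797, 0.1483) and yaw 4.2°. The wire tops at the centre are about 138 mm above the world plane, so the head is about 10 mm above its lowest setting. Going back to grasp the coupling.

>>> {"api": "carry_out", "payload": {"steps": [{"linear":[-14.7,29.8,14],"twist":0,"gripper":100},{"linear":[-14.7,29.8,14],"twist":0,"gripper":100},{"linear":[-14.7,29.8,14],"twist":0,"gripper":100},{"linear":[-14.7,29.8,14],"twist":0,"gripper":100},{"linear":[-14.7,29.8,18],"twist":0,"gripper":100},{"linear":[-14.7,29.8,18],"twist":0,"gripper":100},{"linear":[-14.7,29.8,18],"twist":0,"gripper":100},{"linear":[-14.7,29.8,18],"twist":0,"gripper":100}]}}

```text
clock: 3.53
tool_pos: [0.4799, -0.1003, 0.1709]
orientation: [[0.997, 0.073, 0.001], [0.073, -0.997, -0.0], [0.001, 0.0, -1.0]]
ft_force: [0.1, -0.7, -0.9]
gripper_width: 0.0853
finger_force: 0.0
```

>>> {"api": "carry_out", "payload": {"steps": [{"linear":[-14.7,29.8,18],"twist":0,"gripper":100},{"linear":[-14.7,29.8,18],"twist":0,"gripper":100},{"linear":[-14.7,29.8,18],"twist":0,"gripper":100},{"linear":[0,0,0],"twist":0,"gripper":100},{"linear":[0,0,0],"twist":0,"gripper":100},{"linear":[0,0,0],"twist":0,"gripper":100},{"linear":[0,0,0],"twist":0,"gripper":100},{"linear":[0,0,0],"twist":0,"gripper":100}]}}

```text
clock: 4.2
tool_pos: [0.444, -0.1905, 0.1178]
orientation: [[0.997, 0.074, 0.001], [0.074, -0.997, -0.0], [0.001, 0.001, -1.0]]
ft_force: [0.0, -0.3, -0.0]
gripper_width: 0.0858
finger_force: 0.0
```

```bash
python3 - <<'E'
from h import *
st=sensors.get_state(); p=st["tool_pos"]; R=np.array(st["orientation"])
im,d=shot("wrist"); W=np.load("wrist.npz")["W"]
m=(W[...,2]>.022)&(W[...,2]<.035)&(abs(W[...,0]-.442)<.025)&(abs(W[...,1]+.192)<.025)&(d>0)
print("hub",m.sum(),cv2.minEnclosingCircle((W[m][:,:2]*1000).astype(np.float32)))
print(st["clock"],p,"tool delta mm",R.T@(np.array([.442,-.1922,.030])-p)*1000)
E
```

```text
hub 789 ((442.0842590332031, -192.0174560546875), 12.866003036499023)
4.2 [ 0.44404498 -0.19048837  0.11784658] tool delta mm [-2.26315628  1.50447405 87.8450239 ]
```

>>> {"api": "carry_out", "payload": {"steps": [{"linear":[-2.3,1.5,20],"twist":0,"gripper":100},{"linear":[0,0,20],"twist":0,"gripper":100},{"linear":[0,0,20],"twist":0,"gripper":100},{"linear":[0,0,15],"twist":0,"gripper":100},{"linear":[0,0,8],"twist":0,"gripper":100},{"linear":[0,0,5],"twist":0,"gripper":100},{"linear":[0,0,0],"twist":0,"gripper":100},{"linear":[0,0,0],"twist":0,"gripper":100}]}}

```text
clock: 4.92
tool_pos: [0.4415, -0.1927, 0.0296]
orientation: [[0.997, 0.073, 0.0], [0.073, -0.997, -0.0], [0.0, 0.0, -1.0]]
ft_force: [-0.4, -0.4, 0.2]
gripper_width: 0.0852
finger_force: 0.0
```

>>> {"api": "carry_out", "payload": {"force": 25, "steps": [{"linear":[0,0,0],"twist":0,"gripper":40},{"linear":[0,0,0],"twist":0,"gripper":40},{"linear":[0,0,0],"twist":0,"gripper":40},{"linear":[0,0,0],"twist":0,"gripper":40},{"linear":[0,0,0],"twist":0,"gripper":40},{"linear":[0,0,0],"twist":0,"gripper":40},{"linear":[0,0,0],"twist":0,"gripper":40},{"linear":[0,0,0],"twist":0,"gripper":40}]}}

```text
clock: 5.58
tool_pos: [0.4411, -0.1928, 0.0292]
orientation: [[0.997, 0.073, 0.0], [0.073, -0.997, -0.0], [0.0, 0.0, -1.0]]
ft_force: [-0.0, 0.1, 0.7]
gripper_width: 0.0341
finger_force: 0.0
```

```bash
python3 - <<'E'
from h import *
im,d=shot("wrist"); W=np.load("wrist.npz")["W"]
cv2.imwrite("pics/w3.png",im[...,::-1])
im,d=shot("scene"); cv2.imwrite("pics/s3.png",cv2.resize(im[220:295,210:310][...,::-1],(800,600)))
E
```

```text
(no output)
```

View pics/w3.png

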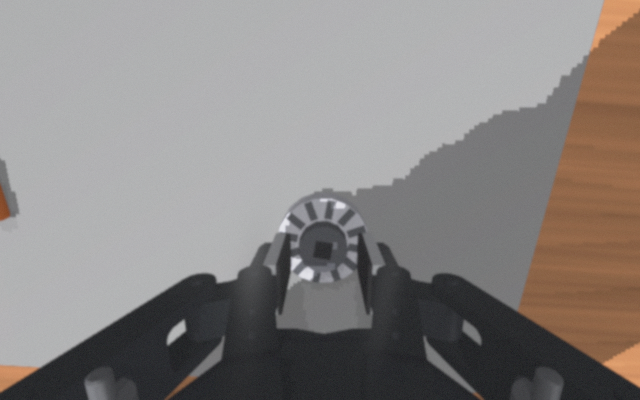

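Fingers show at (285,260) and (365,260), inside the disc's width (283–368) and beside the hub at (323,245). They seem to have closed above the rim. I'll check from the side.

View pics/s3.png

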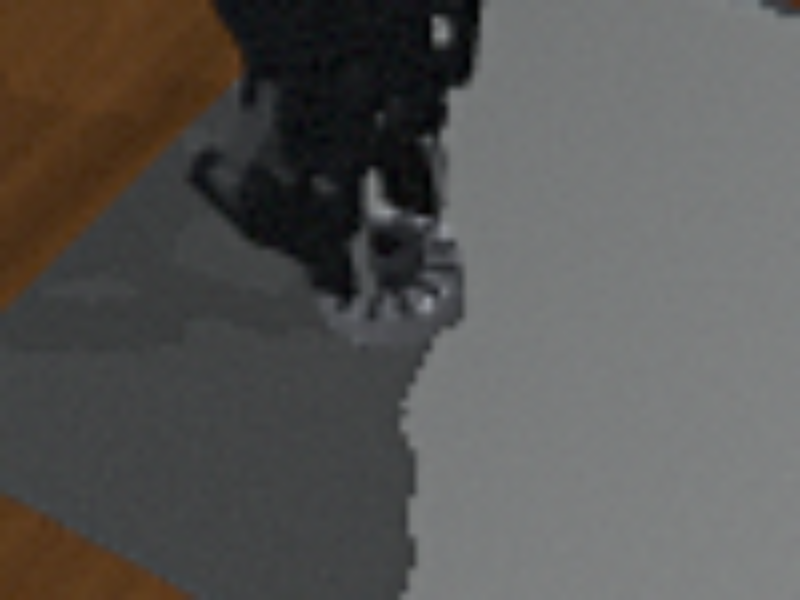

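```bash
python3 - <<'E'
from h import *
W=np.load("wrist.npz")["W"]
for v in (215,235,255,270): print(v,[(u,*(W[v,u]*1000).round(0)) for u in (270,280,287,300,323,345,360,366,375)])
E
```

```text
215 [(270, np.float64(450.0), np.float64(-161.0), np.float64(3.0)), (280, np.float64(450.0), np.float64(-166.0), np.float64(1.0)), (287, np.float64(455.0), np.float64(-172.0), np.float64(16.0)), (300, np.float64(456.0), np.float64(-179.0), np.float64(18.0)), (323, np.float64(457.0), np.float64(-191.0), np.float64(17.0)), (345, np.float64(458.0), np.float64(-203.0), np.float64(18.0)), (360, np.float64(458.0), np.float64(-211.0), np.float64(15.0)), (366, np.float64(454.0), np.float64(-216.0), np.float64(3.0)), (375, np.float64(454.0), np.float64(-222.0), np.float64(2.0))]
235 [(270, np.float64(438.0), np.float64(-161.0), np.float64(3.0)), (280, np.float64(451.0), np.float64(-171.0), np.float64(35.0)), (287, np.float64(451.0), np.float64(-174.0), np.float64(34.0)), (300, np.float64(446.0), np.float64(-180.0), np.float64(19.0)), (323, np.float64(450.0), np.float64(-192.0), np.float64(27.0)), (345, np.float64(447.0), np.float64(-204.0), np.float64(19.0)), (360, np.float64(454.0), np.float64(-209.0), np.float64(35.0)), (366, np.float64(454.0), np.float64(-212.0), np.float64(34.0)), (375, n
[... 517 characters left out ...]
.float64(454.0), np.float64(-209.0), np.float64(56.0)), (375, np.float64(454.0), np.float64(-213.0), np.float64(56.0))]
270 [(270, np.float64(452.0), np.float64(-172.0), np.float64(69.0)), (280, np.float64(448.0), np.float64(-175.0), np.float64(62.0)), (287, np.float64(436.0), np.float64(-176.0), np.float64(41.0)), (300, np.float64(424.0), np.float64(-181.0), np.float64(17.0)), (323, np.float64(430.0), np.float64(-193.0), np.float64(27.0)), (345, np.float64(426.0), np.float64(-206.0), np.float64(17.0)), (360, np.float64(440.0), np.float64(-210.0), np.float64(42.0)), (366, np.float64(449.0), np.float64(-209.0), np.float64(59.0)), (375, np.float64(452.0), np.float64(-212.0), np.float64(64.0))]
```

The scene crop shows the fingers standing on or above the disc at (330,290), with the hub between them. I'll measure the tip height from the wrist depth, so I grasp low enough next time.

```bash
python3 - <<'E'
from h import *
z=np.load("wrist.npz");W=z["W"]
for u in (275,278,281,284,287,290,358,361,364,367,370):
    print(u,[tuple((W[v,u]*1000).round(0).astype(int)) for v in range(220,250,3)])
st=sensors.get_state();print(st["tool_pos"],st["ft_force"],st["joint_efforts"],st["finger_force"])
E
```

```text
275 [(np.int64(448), np.int64(-164), np.int64(4)), (np.int64(445), np.int64(-164), np.int64(2)), (np.int64(443), np.int64(-164), np.int64(2)), (np.int64(442), np.int64(-164), np.int64(3)), (np.int64(440), np.int64(-164), np.int64(3)), (np.int64(451), np.int64(-169), np.int64(34)), (np.int64(451), np.int64(-169), np.int64(37)), (np.int64(451), np.int64(-170), np.int64(41)), (np.int64(451), np.int64(-170), np.int64(44)), (np.int64(451), np.int64(-171), np.int64(48))]
278 [(np.int64(448), np.int64(-166), np.int64(4)), (np.int64(446), np.int64(-166), np.int64(4)), (np.int64(444), np.int64(-166), np.int64(3)), (np.int64(442), np.int64(-166), np.int64(3)), (np.int64(440), np.int64(-166), np.int64(3)), (np.int64(451), np.int64(-170), np.int64(33)), (np.int64(451), np.int64(-171), np.int64(38)), (np.int64(451), np.int64(-171), np.int64(41)), (np.int64(451), np.int64(-171), np.int64(44)), (np.int64(451), np.int64(-172), np.int64(48))]
281 [(np.int64(448), np.int64(-167), np.int64(3)), (np.int64(451), np.int64(-169), np.int64(17)), (np.int64(449), np.int64(-169), np.int64(17)), (np.int64(448),
[... 3581 characters left out ...]
4)), (np.int64(454), np.int64(-211), np.int64(47))]
370 [(np.int64(451), np.int64(-219), np.int64(2)), (np.int64(450), np.int64(-219), np.int64(4)), (np.int64(447), np.int64(-220), np.int64(2)), (np.int64(446), np.int64(-220), np.int64(3)), (np.int64(444), np.int64(-220), np.int64(2)), (np.int64(454), np.int64(-214), np.int64(34)), (np.int64(454), np.int64(-214), np.int64(37)), (np.int64(454), np.int64(-213), np.int64(41)), (np.int64(454), np.int64(-212), np.int64(45)), (np.int64(454), np.int64(-212), np.int64(48))]
[ 0.44105173 -0.19279052  0.02916545] [-0.63912333 -0.006566   -0.33738919] [-6.31087678e-03 -7.94547415e+01 -1.75350273e+01 -1.02602244e-04
  1.75569232e-03  2.20774251e-05] 0.0
```

>>> {"api": "carry_out", "payload": {"steps": [{"linear":[0,0,-10],"twist":0,"gripper":40},{"linear":[0,0,-10],"twist":0,"gripper":75},{"linear":[0,0,0],"twist":0,"gripper":75},{"linear":[0,0,0],"twist":0,"gripper":75},{"linear":[0,0,0],"twist":0,"gripper":75},{"linear":[0,0,0],"twist":0,"gripper":75},{"linear":[0,0,0],"twist":0,"gripper":75},{"linear":[0,0,0],"twist":0,"gripper":75}]}}

```text
clock: 6.35
tool_pos: [0.441, -0.1927, 0.049]
orientation: [[0.997, 0.073, -0.0], [0.073, -0.997, 0.0], [-0.0, -0.0, -1.0]]
ft_force: [1.2, 0.8, 0.4]
gripper_width: 0.0637
finger_force: 0.0
```

```bash
cat >> h.py <<'E'
def fingers(pr=True):
    st=sensors.get_state(); p=np.array(st["tool_pos"]); R=np.array(st["orientation"])
    im,d=shot("wrist"); W=np.load("wrist.npz")["W"]; L=(W-p)@R*1000   # tool coords mm
    m=(d>0)&(abs(L[...,0])<16)&(abs(L[...,1])>10)&(abs(L[...,1])<62)&(W[...,2]>.03)
    for s in(-1,1):
        q=L[m&(L[...,1]*s>0)]; print("finger",s,len(q),"max ahead",np.percentile(q[:,2],99) if len(q) else None,"inner",np.percentile(abs(q[:,1]),1) if len(q) else None)
    return st,W,L,d
E
python3 - <<'E'
from h import *
st,W,L,d=fingers()
m=(W[...,2]>.022)&(W[...,2]<.03)&(abs(W[...,0]-.442)<.02)&(abs(W[...,1]+.192)<.02)&(d>0)
print("hub",m.sum(),cv2.minEnclosingCircle((W[m][:,:2]*1000).astype(np.float32)),st["tool_pos"],st["gripper_width"])
m=(W[...,2]>.013)&(W[...,2]<.02)&(abs(W[...,0]-.442)<.03)&(abs(W[...,1]+.192)<.03)&(d>0)
print("rim",m.sum(),cv2.minEnclosingCircle((W[m][:,:2]*1000).astype(np.float32)))
E
```

```text
finger -1 15983 max ahead -9.288910596400683 inner 10.796670130805174
finger 1 16087 max ahead -9.0847746833872 inner 10.884203306287471
hub 1509 ((441.7723388671875, -191.83499145507812), 13.252453804016113) [ 0.44097531 -0.19273075  0.04899421] 0.06366752327150028
rim 3388 ((441.9707336425781, -192.18943786621094), 24.953678131103516)
```

```bash
python3 - <<'E'
from h import *
st=sensors.get_state(); p=np.array(st["tool_pos"]); R=np.array(st["orientation"])
z=np.load("wrist.npz");W=z["W"];L=(W-p)@R*1000;d=z["d"]
for lo,hi in((18,26),(26,30),(30,34),(34,38),(38,44),(44,50),(50,58)):
    m=(d>0)&(abs(L[...,0])<16)&(L[...,1]>lo)&(L[...,1]<hi)&(W[...,2]>.022)
    q=L[m]; 
    if len(q): print(lo,hi,len(q),np.sort(q[:,2])[-8:].round(1),"x",q[np.argsort(q[:,2])[-8:],0].round(1))
cv2.imwrite("pics/w4.png",cv2.resize(z["im"][160:340,190:460][...,::-1],(800,533)))
E
```

```text
18 26 182 [-80.3 -80.1 -80.1 -79.8 -79.8 -79.4 -72.8 -71.6] x [16.  15.  15.9 15.6 15.9 14.7 16.  16. ]
26 30 400 [-54.8 -54.5 -54.5 -54.2 -54.1 -53.9 -53.7 -53.2] x [12.6 13.1 12.7 13.  12.5 12.  11.9 12. ]
30 34 1609 [-3.  -2.9 -2.9 -2.8 -2.8 -2.4 -2.2 -1.7] x [-0.3 -2.5  0.7  1.7  7.1  7.5  2.5  1.8]
34 38 818 [-7.6 -7.6 -7.4 -7.4 -7.3 -7.2 -7.2 -6.9] x [11.7 11.2 11.1 11.1 11.6 11.5 11.5 11.4]
38 44 851 [-9.6 -9.6 -9.5 -9.5 -9.  -9.  -8.4 -7.7] x [ 7.5  7.   7.5 11.5  7.3  7.2 11.5 11.8]
44 50 1226 [-13.5 -13.4 -12.9 -12.6 -12.4 -12.3 -11.1 -10.7] x [7.3 7.3 7.5 7.9 7.3 7.3 7.7 7. ]
50 58 8100 [-44.9 -44.9 -44.8 -44.5 -44.3 -44.3 -44.2 -44.1] x [7.5 7.5 7.4 7.2 6.7 7.5 7.  7.4]
```

View pics/w4.png

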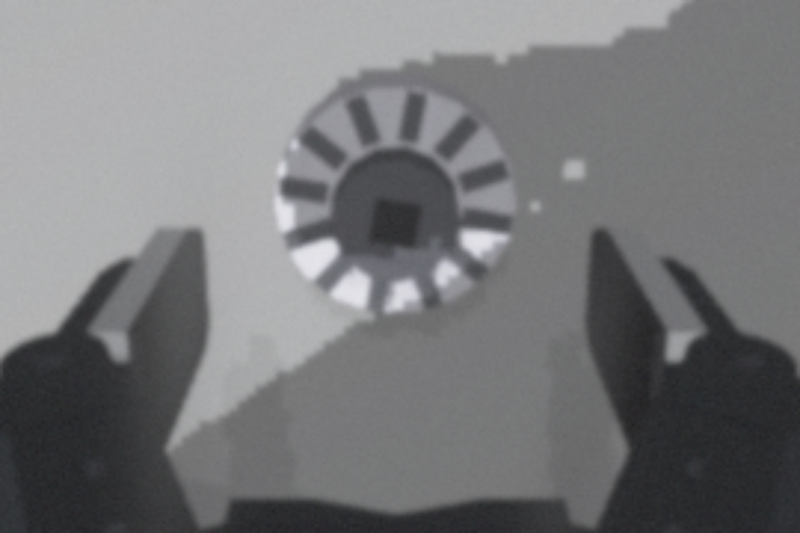

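The pads end at crop (200,230) and (600,230). Their tips are about 2 mm behind the TCP at this opening, so I need to go lower than planned. I'll go down step by step and watch the force.

>>> {"api": "carry_out", "payload": {"steps": [{"linear":[1,-0.5,10],"twist":0,"gripper":75},{"linear":[0,0,8],"twist":0,"gripper":75},{"linear":[0,0,5],"twist":0,"gripper":75},{"linear":[0,0,3],"twist":0,"gripper":75},{"linear":[0,0,2],"twist":0,"gripper":75},{"linear":[0,0,1],"twist":0,"gripper":75},{"linear":[0,0,0],"twist":0,"gripper":75},{"linear":[0,0,0],"twist":0,"gripper":75}]}}

```text
clock: 7.07
tool_pos: [0.4421, -0.1923, 0.0203]
orientation: [[0.997, 0.073, 0.0], [0.073, -0.997, -0.0], [0.0, 0.0, -1.0]]
ft_force: [0.7, -1.2, -0.6]
gripper_width: 0.0643
finger_force: 0.0
```

```bash
python3 - <<'E'
from h import *
st=sensors.get_state(); p=np.array(st["tool_pos"]); R=np.array(st["orientation"])
print(p,st["ft_force"])
im,d=shot("wrist");W=np.load("wrist.npz")["W"];L=(W-p)@R*1000
for s in(-1,1):
    m=(d>0)&(abs(L[...,0])<14)&(L[...,1]*s>30)&(L[...,1]*s<34)&(W[...,2]>.007)
    q=L[m]; print(s,len(q),np.sort(q[:,2])[-8:].round(1))
E
```

```text
[ 0.44210909 -0.19225496  0.02026909] [ 0.73903334 -1.15066034 -0.60096158]
-1 1563 [-2.7 -2.5 -2.5 -2.3 -2.3 -2.2 -2.2 -2.1]
1 1622 [-2.6 -2.5 -2.5 -2.5 -2.4 -2.4 -2.2 -1. ]
```

>>> {"api": "carry_out", "payload": {"steps": [{"linear":[0,0,4],"twist":0,"gripper":75},{"linear":[0,0,3],"twist":0,"gripper":75},{"linear":[0,0,2],"twist":0,"gripper":75},{"linear":[0,0,2],"twist":0,"gripper":75},{"linear":[0,0,1],"twist":0,"gripper":75},{"linear":[0,0,1],"twist":0,"gripper":75},{"linear":[0,0,0],"twist":0,"gripper":75},{"linear":[0,0,0],"twist":0,"gripper":75}]}}

```text
clock: 7.78
tool_pos: [0.4421, -0.1922, 0.0072]
orientation: [[0.997, 0.073, -0.0], [0.073, -0.997, 0.0], [-0.0, -0.0, -1.0]]
ft_force: [0.5, 0.1, 0.3]
gripper_width: 0.0641
finger_force: 0.0
```

>>> {"api": "carry_out", "payload": {"force": 25, "steps": [{"linear":[0,0,0],"twist":0,"gripper":45},{"linear":[0,0,0],"twist":0,"gripper":45},{"linear":[0,0,0],"twist":0,"gripper":45},{"linear":[0,0,0],"twist":0,"gripper":45},{"linear":[0,0,0],"twist":0,"gripper":45},{"linear":[0,0,0],"twist":0,"gripper":45},{"linear":[0,0,0],"twist":0,"gripper":45},{"linear":[0,0,0],"twist":0,"gripper":45}]}}

```text
clock: 8.45
tool_pos: [0.4421, -0.1922, 0.0075]
orientation: [[0.997, 0.073, 0.0], [0.073, -0.997, -0.0], [0.0, 0.0, -1.0]]
ft_force: [-0.4, 0.9, 4.7]
gripper_width: 0.0487
finger_force: 24.9
```

>>> {"api": "carry_out", "payload": {"steps": [{"linear":[0,0,-5],"twist":0,"gripper":45},{"linear":[0,0,-15],"twist":0,"gripper":45},{"linear":[0,0,-25],"twist":0,"gripper":45},{"linear":[0,0,-30],"twist":0,"gripper":45},{"linear":[0,0,-35],"twist":0,"gripper":45},{"linear":[0,0,-35],"twist":0,"gripper":45},{"linear":[0,0,-25],"twist":0,"gripper":45},{"linear":[0,0,-10],"twist":0,"gripper":45}]}}

```text
clock: 9.12
tool_pos: [0.4433, -0.1928, 0.191]
orientation: [[0.997, 0.073, 0.004], [0.073, -0.997, -0.002], [0.004, 0.002, -1.0]]
ft_force: [1.6, 0.2, -0.3]
gripper_width: 0.0487
finger_force: 26.7
```

```bash
cat >> h.py <<'E'
def coup(st=None):
    """plane of rim top + hub position of held coupling, in tool mm"""
    st=sensors.get_state(); p=np.array(st["tool_pos"]); R=np.array(st["orientation"])
    im,d=shot("wrist"); W=np.load("wrist.npz")["W"]; L=(W-p)@R*1000
    m=(d>0)&(abs(L[...,0]+1)<28)&(abs(L[...,1])<21)&(L[...,2]>-30)&(L[...,2]<15)
    return st,im,d,W,L,m
E
python3 - <<'E'
from h import *
st,im,d,W,L,m=coup(); q=L[m]; r=np.hypot(q[:,0],q[:,1])
print(st["clock"],st["tool_pos"],st["ft_force"],st["finger_force"],st["gripper_width"])
for nm,k in(("hub",r<9),("rim",(r>16)&(r<22))):
    a=q[k]; A=np.c_[a[:,0],a[:,1],np.ones(len(a))]
    z=np.median(a[:,2]); g=abs(a[:,2]-z)<6; c,*_=np.linalg.lstsq(A[g],a[g,2],rcond=None); print(nm,g.sum(),z,c)
a=q[(q[:,2]<-15)]; print("hubtop?",len(a))
h=q[abs(q[:,2]+19.5)<3]; print("hub circle",cv2.minEnclosingCircle(h[:,:2].astype(np.float32)) if len(h) else 0)
E
```

```text
9.1167 [ 0.4432541  -0.19279574  0.19097814] [ 1.63791945  0.24793356 -0.30253983] 26.743971705436707 0.04874734193340421
hub 1169 -19.69165593147055 [ 1.14139730e-02  4.06964402e-04 -1.96746960e+01]
rim 2601 -9.970034784583609 [ 3.18407614e-03  1.40074498e-03 -1.00206116e+01]
hubtop? 2484
hub circle ((-0.16253827512264252, -0.2538266181945801), 13.123559951782227)
```

>>> {"api": "carry_out", "payload": {"steps": [{"linear":[8,-16,0],"twist":0,"gripper":45},{"linear":[12,-25,0],"twist":0,"gripper":45},{"linear":[16,-33,0],"twist":0,"gripper":45},{"linear":[16,-33,0],"twist":0,"gripper":45},{"linear":[16,-33,0],"twist":0,"gripper":45},{"linear":[16,-33,0],"twist":0,"gripper":45},{"linear":[16,-33,0],"twist":0,"gripper":45},{"linear":[16,-33,0],"twist":0,"gripper":45}]}}

```text
clock: 9.83
tool_pos: [0.5398, 0.0564, 0.1856]
orientation: [[0.997, 0.073, -0.002], [0.073, -0.997, -0.0], [-0.002, -0.0, -1.0]]
ft_force: [0.8, -0.1, -1.8]
gripper_width: 0.0486
finger_force: 26.7
```

>>> {"api": "carry_out", "payload": {"steps": [{"linear":[16,-33,0],"twist":0,"gripper":45},{"linear":[16,-33,0],"twist":0,"gripper":45},{"linear":[8,-17,0],"twist":0,"gripper":45},{"linear":[4,-8,0],"twist":0,"gripper":45},{"linear":[0,0,0],"twist":0,"gripper":45},{"linear":[0,0,0],"twist":0,"gripper":45},{"linear":[0,0,0],"twist":0,"gripper":45},{"linear":[0,0,0],"twist":0,"gripper":45}]}}

```text
clock: 10.5
tool_pos: [0.5771, 0.1472, 0.1869]
orientation: [[0.997, 0.071, -0.001], [0.071, -0.997, -0.0], [-0.001, 0.0, -1.0]]
ft_force: [-0.5, -0.3, -2.2]
gripper_width: 0.0485
finger_force: 26.8
```

```bash
cat >> h.py <<'E'
def standpos():
    st=sensors.get_state(); y=np.radians(4.2); e=np.array([np.cos(y),np.sin(y)]); n=np.array([-e[1],e[0]])
    v=np.array(st["tool_pos"])[:2]-[.5800,.1483]; R=np.array(st["orientation"])
    print("t",st["clock"],"stand x,y mm",v@e*1000,v@n*1000,"z",st["tool_pos"][2]*1000,"yaw",np.degrees(np.arctan2(R[1,0],R[0,0])),"F",np.round(st["ft_force"],1),"grip",st["finger_force"])
E
python3 -c "
from h import *
standpos()"
```

```text
t 10.5 stand x,y mm -2.956568437966671 -0.861402977180251 z 186.89137772474427 yaw 4.0984364987611945 F [-0.5 -0.3 -2.2] grip 26.755411326885223
```

>>> {"api": "carry_out", "payload": {"force": 20, "steps": [{"linear":[2,-0.9,5],"twist":0,"gripper":45},{"linear":[0,0,6],"twist":0,"gripper":45},{"linear":[0,0,6],"twist":0,"gripper":45},{"linear":[0,0,4],"twist":0,"gripper":45},{"linear":[0,0,3],"twist":0,"gripper":45},{"linear":[0,0,2],"twist":0,"gripper":45},{"linear":[0,0,0],"twist":0,"gripper":45},{"linear":[0,0,0],"twist":0,"gripper":45}]}}

```text
clock: 11.17
tool_pos: [0.5796, 0.1496, 0.1612]
orientation: [[0.997, 0.073, -0.0], [0.073, -0.997, -0.0], [-0.0, 0.0, -1.0]]
ft_force: [-0.2, -1.0, -1.2]
gripper_width: 0.0485
finger_force: 26.8
```

```bash
python3 -c "
from h import *
standpos()"
```

```text
t 11.1667 stand x,y mm -0.3306185065828774 1.3401383036529322 z 161.18001112686238 yaw 4.173234591174367 F [-0.2 -1.  -1.2] grip 26.768867075443268
```

>>> {"api": "carry_out", "payload": {"force": 20, "steps": [{"linear":[0,1.2,1],"twist":0,"gripper":46},{"linear":[0,0,1],"twist":0,"gripper":46},{"linear":[0,0,1],"twist":0,"gripper":46},{"linear":[0,0,1],"twist":0,"gripper":46},{"linear":[0,0,1],"twist":0,"gripper":46},{"linear":[0,0,1],"twist":0,"gripper":46},{"linear":[0,0,1],"twist":0,"gripper":46},{"linear":[0,0,0],"twist":0,"gripper":46}]}}

```text
clock: 11.83
tool_pos: [0.5795, 0.1484, 0.154]
orientation: [[0.997, 0.073, -0.0], [0.073, -0.997, -0.0], [-0.0, 0.0, -1.0]]
ft_force: [0.5, 0.3, -2.1]
gripper_width: 0.0489
finger_force: 26.8
```

```bash
python3 -c "
from h import *
standpos()"
```

```text
t 11.8333 stand x,y mm -0.45877362071592664 0.11283902612889674 z 153.95381720498645 yaw 4.170599198355989 F [ 0.5  0.3 -2.1] grip 26.76822602748871
```

>>> {"api": "carry_out", "payload": {"steps": [{"linear":[0,0,0.5],"twist":0,"gripper":46},{"linear":[0,0,0.5],"twist":0,"gripper":46},{"linear":[0,0,0.5],"twist":0,"gripper":46},{"linear":[0,0,0.5],"twist":0,"gripper":46},{"linear":[0,0,0.5],"twist":0,"gripper":46},{"linear":[0,0,0.5],"twist":0,"gripper":46},{"linear":[0,0,0.5],"twist":0,"gripper":46},{"linear":[0,0,0],"twist":0,"gripper":46}]}}

```text
clock: 12.5
tool_pos: [0.5795, 0.1484, 0.1508]
orientation: [[0.997, 0.073, -0.0], [0.073, -0.997, 0.0], [-0.0, -0.0, -1.0]]
ft_force: [-2.8, -0.6, 3.4]
gripper_width: 0.0488
finger_force: 27.5
```

>>> {"api": "carry_out", "payload": {"steps": [{"linear":[0,0,0.5],"twist":0,"gripper":46},{"linear":[0,0,0.5],"twist":0,"gripper":46},{"linear":[0,0,0.5],"twist":0,"gripper":46},{"linear":[0,0,0.5],"twist":0,"gripper":46},{"linear":[0,0,0],"twist":0,"gripper":46},{"linear":[0,0,0],"twist":0,"gripper":46},{"linear":[0,0,0],"twist":0,"gripper":46},{"linear":[0,0,0],"twist":0,"gripper":46}]}}

```text
clock: 13.17
tool_pos: [0.5794, 0.1484, 0.1487]
orientation: [[0.997, 0.073, -0.0], [0.073, -0.997, -0.0], [-0.0, 0.0, -1.0]]
ft_force: [-3.9, 0.2, 5.2]
gripper_width: 0.0484
finger_force: 28.1
```

```bash
cat >> h.py <<'E'
def tilt():
    st,im,d,W,L,m=coup(); q=L[m]; r=np.hypot(q[:,0],q[:,1]); a=q[(r>15)&(r<21)&(q[:,2]>-25)]
    best=None; rng=np.random.default_rng(0)
    for _ in range(300):
        s=a[rng.choice(len(a),3,0)]; n=np.cross(s[1]-s[0],s[2]-s[0]); l=np.linalg.norm(n)
        if l<50: continue
        n/=l; k=abs((a-s[0])@n)<1
        if best is None or k.sum()>best.sum(): best=k
    b=a[best]; c=b.mean(0); n=np.linalg.svd(b-c)[2][2]; n*=-np.sign(n[2]); print("rim plane",best.sum(),"n(tool)",n.round(3),"tilt x deg",np.degrees(np.arctan2(-n[0],-n[2])).round(1),"y",np.degrees(np.arctan2(n[1],-n[2])).round(1),"centre z",(c[2]-((-c[:2])@n[:2])/n[2]*1).round(1))
    # hub top plane centroid
    o=((q-c)@n); h=q[(abs(o-10)<1.2)]
    if len(h)>50:
        e1=np.array([-n[2],0,n[0]]); e1/=np.linalg.norm(e1); 
        if e1[0]<0: e1=-e1
        e2=np.cross(n,e1); uv=np.c_[h@e1,h@e2].astype(np.float32); (u,v),rad=cv2.minEnclosingCircle(uv)
        cc=u*e1+v*e2+(c@n-14)*n; print("underside centre tool mm",cc.round(1),"hub r",round(rad,1))
        R=np.array(st["orientation"]); w=np.array(st["tool_pos"])+R@cc/1000; y=np.radians(4.2); dx=w[:2]-[.58,.1483]
        print("underside in stand mm",((dx@[np.cos(y),np.sin(y)])*1000).round(1),((dx@[-np.sin(y),np.cos(y)])*1000).round(1),"z",(w[2]*1000).round(1))
E
python3 -c "
from h import *
standpos();tilt()"
```

```text
t 13.1667 stand x,y mm -0.5772685279616883 0.11961739671981604 z 148.70243917111947 yaw 4.174771481704771 F [-3.9  0.2  5.2] grip 28.08750182390213
rim plane 1502 n(tool) [-0.129 -0.006 -0.992] tilt x deg 7.4 y -0.3 centre z -10.7
underside centre tool mm [ 0.3 -0.3  3.4] hub r 13.1
underside in stand mm -0.3 0.5 z 145.3
```

>>> {"api": "carry_out", "payload": {"steps": [{"linear":[0,0,0.7],"twist":0,"gripper":46},{"linear":[0,0,0.7],"twist":0,"gripper":46},{"linear":[0,0,0.7],"twist":0,"gripper":46},{"linear":[0,0,0.7],"twist":0,"gripper":46},{"linear":[0,0,0.7],"twist":0,"gripper":46},{"linear":[0,0,0.5],"twist":0,"gripper":46},{"linear":[0,0,0],"twist":0,"gripper":46},{"linear":[0,0,0],"twist":0,"gripper":46}]}}

```text
clock: 13.88
tool_pos: [0.5796, 0.1484, 0.1447]
orientation: [[0.997, 0.073, -0.0], [0.073, -0.997, -0.0], [-0.0, 0.0, -1.0]]
ft_force: [-3.5, -0.4, 4.3]
gripper_width: 0.0486
finger_force: 29.4
```

```bash
python3 -c "
from h import *
standpos();tilt()"
```

```text
t 13.8833 stand x,y mm -0.4253527263349755 0.13227263674199052 z 144.72111074002854 yaw 4.175040786367444 F [-3.5 -0.4  4.3] grip 29.35674548149109
rim plane 1403 n(tool) [-0.265  0.016 -0.964] tilt x deg 15.3 y 1.0 centre z -12.1
underside centre tool mm [ 1.2 -0.2  2.1] hub r 12.9
underside in stand mm 0.8 0.3 z 142.7
```

>>> {"api": "carry_out", "payload": {"steps": [{"linear":[0,0,0.8],"twist":0,"gripper":46},{"linear":[0,0,0.8],"twist":0,"gripper":46},{"linear":[0,0,0.8],"twist":0,"gripper":46},{"linear":[0,0,0.8],"twist":0,"gripper":46},{"linear":[0,0,0.8],"twist":0,"gripper":46},{"linear":[0,0,0.5],"twist":0,"gripper":46},{"linear":[0,0,0],"twist":0,"gripper":46},{"linear":[0,0,0],"twist":0,"gripper":46}]}}

```text
clock: 14.6
tool_pos: [0.5798, 0.1484, 0.1403]
orientation: [[0.997, 0.073, 0.0], [0.073, -0.997, 0.0], [0.0, -0.0, -1.0]]
ft_force: [-2.9, -0.2, 5.4]
gripper_width: 0.0488
finger_force: 30.7
```

```bash
python3 -c "
from h import *
standpos();tilt()"
```

```text
t 14.6 stand x,y mm -0.15979783614658588 0.12765574577567096 z 140.30412030708573 yaw 4.168080140349959 F [-2.9 -0.2  5.4] grip 30.7459956407547
rim plane 1256 n(tool) [-0.417  0.011 -0.909] tilt x deg 24.6 y 0.7 centre z -13.4
underside centre tool mm [ 2.1 -0.2  1. ] hub r 13.2
underside in stand mm 1.9 0.4 z 139.3
```

>>> {"api": "carry_out", "payload": {"steps": [{"linear":[0,0,0.5],"twist":0,"gripper":46},{"linear":[0,0,0.5],"twist":0,"gripper":46},{"linear":[0,0,0.5],"twist":0,"gripper":46},{"linear":[0,0,0.4],"twist":0,"gripper":46},{"linear":[0,0,0.3],"twist":0,"gripper":46},{"linear":[0,0,0],"twist":0,"gripper":46},{"linear":[0,0,0],"twist":0,"gripper":46},{"linear":[0,0,0],"twist":0,"gripper":46}]}}

```text
clock: 15.32
tool_pos: [0.58, 0.1485, 0.1389]
orientation: [[0.997, 0.073, 0.001], [0.073, -0.997, 0.0], [0.001, -0.0, -1.0]]
ft_force: [-6.7, -1.1, 17.6]
gripper_width: 0.0491
finger_force: 32.3
```

```bash
python3 -c "
from h import *
standpos();tilt()"
```

```text
t 15.3167 stand x,y mm 0.0068222058247081946 0.1763030539561071 z 138.8995782652938 yaw 4.170473773155014 F [-6.7 -1.1 17.6] grip 32.33336806297302
rim plane 1112 n(tool) [-0.455 -0.01  -0.891] tilt x deg 27.0 y -0.7 centre z -14.2
underside centre tool mm [ 2.2 -0.1  0.3] hub r 12.8
underside in stand mm 2.2 0.2 z 138.6
```

>>> {"api": "carry_out", "payload": {"steps": [{"linear":[-0.5,0,0.2],"twist":0,"gripper":46},{"linear":[-0.5,0,0.2],"twist":0,"gripper":46},{"linear":[-0.5,0,0.25],"twist":0,"gripper":46},{"linear":[-0.5,0,0.25],"twist":0,"gripper":46},{"linear":[0,0,0],"twist":0,"gripper":46},{"linear":[0,0,0],"twist":0,"gripper":46},{"linear":[0,0,0],"twist":0,"gripper":46},{"linear":[0,0,0],"twist":0,"gripper":46}]}}

```text
clock: 16.03
tool_pos: [0.5792, 0.1485, 0.1385]
orientation: [[0.997, 0.073, 0.003], [0.073, -0.997, 0.001], [0.004, -0.0, -1.0]]
ft_force: [-2.6, -0.9, 19.4]
gripper_width: 0.0487
finger_force: 32.4
```

```bash
python3 -c "
from h import *
standpos();tilt()"
```

```text
t 16.0333 stand x,y mm -0.7408912621320161 0.21837696925002598 z 138.51297580935545 yaw 4.171467537709678 F [-2.6 -0.9 19.4] grip 32.38465368747711
rim plane 1107 n(tool) [-0.437  0.011 -0.9  ] tilt x deg 25.9 y 0.7 centre z -14.3
underside centre tool mm [ 1.9 -0.3  0.3] hub r 12.5
underside in stand mm 1.2 0.5 z 138.2
```

>>> {"api": "carry_out", "payload": {"steps": [{"linear":[0,0,-0.4],"twist":0,"gripper":46},{"linear":[0,0,-0.4],"twist":0,"gripper":46},{"linear":[-0.5,0,0.1],"twist":0,"gripper":46},{"linear":[-0.5,0,0.2],"twist":0,"gripper":46},{"linear":[-0.5,0,0.2],"twist":0,"gripper":46},{"linear":[0,0,0],"twist":0,"gripper":46},{"linear":[0,0,0],"twist":0,"gripper":46},{"linear":[0,0,0],"twist":0,"gripper":46}]}}

```text
clock: 16.75
tool_pos: [0.5765, 0.1482, 0.1375]
orientation: [[0.997, 0.073, 0.001], [0.073, -0.997, 0.0], [0.001, -0.0, -1.0]]
ft_force: [2.9, -0.3, 3.3]
gripper_width: 0.0486
finger_force: 31.1
```

```bash
python3 -c "
from h import *
standpos();tilt();s=sensors.get_state();print(s['ft_torque'])
z=np.load('wrist.npz');cv2.imwrite('pics/w5.png',z['im'][...,::-1])
im,d=shot('scene');cv2.imwrite('pics/s5.png',cv2.resize(im[120:220,300:420][...,::-1],(720,600)))"
```

```text
t 16.75 stand x,y mm -3.4620329062280994 0.11019863415773483 z 137.47206852032468 yaw 4.170948654867585 F [ 2.9 -0.3  3.3] grip 31.094945669174194
rim plane 1182 n(tool) [-0.442  0.012 -0.897] tilt x deg 26.3 y 0.8 centre z -14.0
underside centre tool mm [ 2.2 -0.1  0.5] hub r 12.8
underside in stand mm -1.3 0.3 z 136.9
[ 0.00239367 -0.610761   -0.0065009 ]
```

View pics/s5.png

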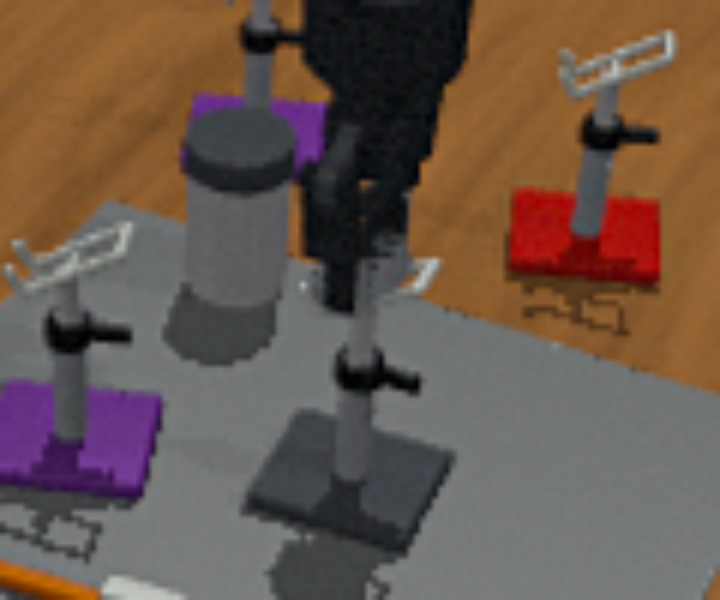

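The crop shows the coupling in the fingers lying tilted on the dark stand's head at (370,275). The force now shows that it touches the upturned ends. I'll press it flat lightly.

>>> {"api": "carry_out", "payload": {"steps": [{"linear":[0,0,0.4],"twist":0,"gripper":46},{"linear":[0,0,0.4],"twist":0,"gripper":46},{"linear":[0,0,0.3],"twist":0,"gripper":46},{"linear":[0,0,0],"twist":0,"gripper":46},{"linear":[0,0,0],"twist":0,"gripper":46},{"linear":[0,0,0],"twist":0,"gripper":46},{"linear":[0,0,0],"twist":0,"gripper":46},{"linear":[0,0,0],"twist":0,"gripper":46}]}}

```text
clock: 17.52
tool_pos: [0.5767, 0.1482, 0.1371]
orientation: [[0.997, 0.073, 0.001], [0.073, -0.997, 0.0], [0.001, -0.0, -1.0]]
ft_force: [-0.5, -0.8, 15.4]
gripper_width: 0.0486
finger_force: 32.2
```

```bash
python3 -c "
from h import *
standpos();tilt();s=sensors.get_state();print(s['ft_torque'])"
```

```text
t 17.5167 stand x,y mm -3.3302153333181512 0.11549588826619667 z 137.10084454767843 yaw 4.172079991694784 F [-0.5 -0.8 15.4] grip 32.184045910835266
rim plane 1196 n(tool) [-0.462 -0.    -0.887] tilt x deg 27.5 y -0.0 centre z -14.1
underside centre tool mm [ 2.1 -0.1  0.6] hub r 12.9
underside in stand mm -1.3 0.2 z 136.5
[-0.16314869 -0.23256496 -0.05374124]
```

>>> {"api": "carry_out", "payload": {"steps": [{"linear":[0,0,-0.5],"twist":0,"gripper":46},{"linear":[0,0,-0.4],"twist":0,"gripper":46},{"linear":[0,0,0],"twist":0,"gripper":46},{"linear":[0,0,0],"twist":0,"gripper":59},{"linear":[0,0,0],"twist":0,"gripper":62},{"linear":[0,0,0],"twist":0,"gripper":68},{"linear":[0,0,0],"twist":0,"gripper":75},{"linear":[0,0,0],"twist":0,"gripper":80}]}}

```text
clock: 18.23
tool_pos: [0.5758, 0.1481, 0.137]
orientation: [[0.997, 0.073, -0.001], [0.073, -0.997, -0.0], [-0.001, 0.0, -1.0]]
ft_force: [1.2, 0.2, -0.1]
gripper_width: 0.0683
finger_force: 0.0
```

```bash
python3 -c "
from h import *
standpos();tilt();s=sensors.get_state();print(s['ft_torque'],s['gripper_width'])"
```

```text
t 18.2333 stand x,y mm -4.227584603407781 0.13620178650571044 z 136.95322620100222 yaw 4.172559836894751 F [ 1.2  0.2 -0.1] grip 0.0
rim plane 1197 n(tool) [-0.468 -0.005 -0.883] tilt x deg 27.9 y -0.3 centre z -14.0
underside centre tool mm [ 3.4 -0.   0. ] hub r 13.0
underside in stand mm -0.9 0.2 z 136.9
[ 0.01007824 -0.0609158  -0.00817207] 0.06825463187704062
```

Released and still. Retreating straight up.

>>> {"api": "carry_out", "payload": {"steps": [{"linear":[0,0,-3],"twist":0,"gripper":85},{"linear":[0,0,-8],"twist":0,"gripper":90},{"linear":[0,0,-15],"twist":0,"gripper":90},{"linear":[0,0,-25],"twist":0,"gripper":90},{"linear":[0,0,-30],"twist":0,"gripper":90},{"linear":[0,0,-20],"twist":0,"gripper":90},{"linear":[0,0,-10],"twist":0,"gripper":90},{"linear":[0,0,0],"twist":0,"gripper":90}]}}

```text
clock: 18.95
tool_pos: [0.5773, 0.1484, 0.251]
orientation: [[0.997, 0.073, 0.004], [0.073, -0.997, 0.001], [0.004, -0.001, -1.0]]
ft_force: [0.3, 0.2, 0.5]
gripper_width: 0.0772
finger_force: 0.0
```

>>> {"api": "carry_out", "payload": {"steps": [{"linear":[0,0,-10],"twist":0,"gripper":90},{"linear":[0,0,0],"twist":0,"gripper":90},{"linear":[0,0,0],"twist":0,"gripper":90},{"linear":[0,0,0],"twist":0,"gripper":90},{"linear":[0,0,0],"twist":0,"gripper":90},{"linear":[0,0,0],"twist":0,"gripper":90},{"linear":[0,0,0],"twist":0,"gripper":90},{"linear":[0,0,0],"twist":0,"gripper":90}]}}

```text
clock: 19.62
tool_pos: [0.5761, 0.1481, 0.2579]
orientation: [[0.997, 0.073, -0.0], [0.073, -0.997, -0.0], [-0.0, 0.0, -1.0]]
ft_force: [-0.4, 0.8, -0.1]
gripper_width: 0.0771
finger_force: 0.0
```

```bash
sed -i 's/L\[...,2\]>-30)&(L\[...,2\]<15)/(W[...,2]>.118)\&(W[...,2]<.19)/' h.py; sed -i 's/&(q\[:,2\]>-25)\]/]/' h.py
python3 -c "
from h import *
standpos();tilt()
z=np.load('wrist.npz');cv2.imwrite('pics/w6.png',z['im'][...,::-1])"
```

```text
Traceback (most recent call last):
  File "h.py", line 27
    m=(d>0)&(abs(L[...,0]+1)<28)&(abs(L[...,1])<21)&((W[...,2]>.118)&(W[...,2]<.19)
                                                    ^
SyntaxError: '(' was never closed
```

```bash
sed -i 's/&((W\[/\&(W[/' h.py
python3 -c "
from h import *
standpos();tilt();tilt()
z=np.load('wrist.npz');cv2.imwrite('pics/w6.png',z['im'][...,::-1])"
```

```text
t 19.6167 stand x,y mm -3.9157067044721416 0.10489666507812646 z 257.93421227224974 yaw 4.170087689821607 F [-0.4  0.8 -0.1] grip 0.0
rim plane 394 n(tool) [-0.484 -0.002 -0.875] tilt x deg 28.9 y -0.2 centre z 107.0
underside centre tool mm [  3.    0.5 121.3] hub r 13.2
underside in stand mm -0.9 -0.4 z 136.6
rim plane 388 n(tool) [-0.473 -0.012 -0.881] tilt x deg 28.2 y -0.7 centre z 107.2
underside centre tool mm [ 2.700e+00 -1.000e-01  1.216e+02] hub r 13.0
underside in stand mm -1.3 0.2 z 136.4
```

View pics/w6.png

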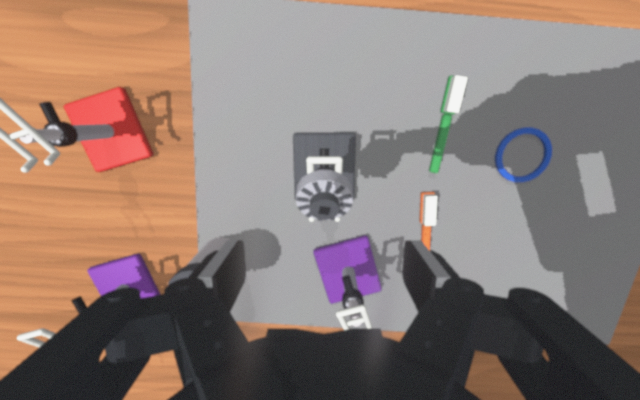

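The coupling sits hub up on the dark stand at (324,195), with both upturned ends at (310,218) and (338,218) below its rim. It is centred within about 1 mm and leans about 29°. Ring and brushes look undisturbed. Handing in.

```bash
python3 -c "
from h import *
print(robot.close_job())"
```

```text
the job is handed in; nothing more can be done
None
```

The coupling lies hub up on the dark stand's two wires against both upturned ends, about 1 mm off centre and leaning about 29°, and the job is handed in; the hand-in gave no verdict.

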